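# Load a carving arbor into the spring bayonet stand

### The arm

A 7-joint arm with a two-finger parallel gripper is mounted at the origin on the work surface. World frame = base frame: x ahead of the robot, y to its left, z up, the work surface at z = 0. Lengths are in m, angles in rad, forces in N, time in s.
With the tool pointing down it reaches from about 0.4 to 0.85 m from the base axis. Payload 4.4 kg.
Tool frame: the origin (TCP) lies at the very end of the fingers, on their centre line; the grasp point (between the pads) lies 19 mm behind it (bot.grip_point_offset is the distance from the TCP to the grasp point, in m); z points along the fingers, y is the line along which they close (so a half turn about z gives the same grasp; the last joint's range is limited). The gripper opens to 94 mm and grips with 3 to 60 N. Pads are 16 mm wide; open, the fingers measure 119 mm over their backs; the gripper's body (75 mm by 177 mm) begins 78 mm behind the grasp point.
Start: joints at [1.165, 0.628, 0.038, 1.517, -0.027, 0.996, -0.02], TCP at [0.217, -0.613, 0.205] pointing down, gripper open.
Joint ranges: [-3.06, 3.06], [-0.37, 2.12], [-1.25, 1.32], [0.18, 2.47], [-1.1, 4.24], [0.23, 1.98], [-2.94, 2.94]. Speed limits (rad/s): [2.57, 2.57, 3.14, 3.14, 3.14, 3.14, 3.14].

### API

Orientations are given as a unit quaternion [x, y, z, w].
In Python, from bench import sensors, optics, bot gives the robot as it stands.
- The arm moves only by the tool step_arm, never from a script. Its argument "steps" is a list of rows, each a list of 3 entries, a list of its own where there are three numbers: the closure, from 0 (fully open) to 1 (shut), then the shift along the tool's x, y, z in m, then the turn, a rotation vector about the tool's x, y, z in rad. A call has 1 to 10 rows; each row is the pose to reach, as a shift and turn from the pose commanded when the call began, along the tool's axes at that moment; what a row does not reach only later rows make up. A row lasts 1/8 s, in which the tool goes at most 62.5 mm and 10.7 degrees, less where a joint would pass 70% of its speed; a pose out of reach is approached as far as the arm can. A call with a gripper value outside its range is refused whole. The fingers move at their own pace and stop on an object; the grip force is fixed at half the most. Time passes only in rows, so rows that repeat a pose let the fingers close. It gives the time, the measured TCP pose, the force, the opening and the grip force at its end, in the units of the state.
- sensors.read_state(): the state, without advancing time (a new reading comes with each control period).
- optics.get_image(name): name is "scene" or "top"; returns a dict with "color" (384x512x3 uint8, red, green, blue), "fx", "fy", "cx", "cy" (pixels), "position" and "attitude" of the camera in the world. Camera axes: x right, y down, z forward; pixel columns grow to the right and rows downward; lengths in m; the calibration is good to about 2 mm. A picture is of the moment at which its call begins. There is no depth.
- bot.finish_job(): hands the job in; it is judged then, once.
Trained networks look in the newest picture that a camera, given by its name, has taken for a name from the list of things; names that differ only in an ending like _2 or _b are one class to them, and where a whole thing is asked for, a point or a joint stands for the part that bears it (a point fixed in the world has none). Each returns a list of dicts, best first, with "p" (0 to 1); they miss things now and then, are a little off and sometimes report something else, mostly with a low value. They report only what shows in the picture. A call takes as long as a camera call. They do not tell look-alikes from the thing itself.
- optics.search_frame(camera, label): "location" ([x, y, z] in m, in the coordinates of the camera as it stood for that picture, good to about 4 mm: the middle of the surface that is visible of it).
- optics.masks_of(camera, label): "mask" (384x512 bool, what is visible of it).
- optics.mark_of(camera, label): "location" ([x, y, z] in m, in the coordinates of the camera as it stood for that picture, good to about 4 mm: a listed point, or the origin of a listed thing).
The state is a dict: "t": time; "joints": joint angles; "joint_vel": joint speeds; "tau": joint torques, N m; "eef_pos": TCP position; "tcp_rot": TCP orientation; "force": force on the tool from outside, world axes, zero at the start; "wrist_torque": the same for the moment, N m; "gripper_width": finger opening in m; "grip_force": force on a finger pad.
Only numpy, scipy, OpenCV 4.12 (cv2) and the standard library are available. Lean on these libraries where they do the work, as an engineer would, in place of code of your own. Each camera call takes 0.05 s, during which the arm holds its last target. There are 200 camera calls.

### The job

Lift the carving arbor (the wooden blank on its steel cross-lugged shank) up and off the two-pronged rest and push it, lug first, down into the slotted plate of the carving stand. Press it fully home against the spring, flange down on the plate, and twist it a quarter turn clockwise (seen from above) so that the lug is locked under the plate. Finish still gripping it and still pressing it home, so I can do up the lock screw; do not let go, and leave the other things on the bench where they are.

Things in the scene. Friction and masses are not known exactly. Their poses are not given: they have to be found in the camera images.
- arbor: Carving arbor, loose, about 0.2 kg, hangs upright at first. From below: steel cross lug 36 x 8 x 8 mm (long along its x), neck 16 mm dia. from z 8 to 34 mm, flange 40 mm dia. from 34 to 39, then a pale wooden blank 42 wide (x, same way as the lug) and 12 thick (y), from 39 to 87: grip it across the 12 mm. Origin on the axis at the lug's underside. Half a turn about z: same shape.
- fork: Two-pronged rest, fixed: wooden foot and post with two level steel prongs, upper face 100 mm high, 10 wide, 6 thick, 20 mm gap, pointing along its -x. They end 26 to 31 mm from the hanging axis in lips 7 mm high; the post, 28 to 48 mm on the +x side, also stands 7 mm above the prongs. Origin on the table under the hanging axis.
- fork_seat (a point): Centre of the gap between the prongs, on the hanging axis, level with their upper face, axes as fork. The arbor's flange lies on the prongs with its neck in the gap and its lug, across the gap, 20 mm below their underside: raise it 9 to 17 mm to clear the lips, then draw it out along the rest's -x by at least 55 mm before raising it more.
- stand: Carving stand, fixed: dark wooden block 90 x 90 mm, 60 mm high, on a foot 150 x 130 x 4 mm, topped by a steel plate 20 mm thick with a keyway: a hole 21 mm wide (for the neck) in the middle of a slot 41 x 13 mm (for the lug) along the stand's own x. A lock screw sticks out on its -y side. Origin at the centre of the underside, on the keyway's axis, z up. Half a turn about z: same keyway.
- keyway (a point): Centre of the keyway in the plate's upper face, 60 mm above the table, axes as stand. Home: flange on the plate, arbor origin 26 mm above the table, lug 6 mm below the plate's underside. From 6 mm above home downwards the lug can turn, only clockwise seen from above, from along the slot to across it; stops lie about 12 degrees beyond both.
- ejector (a joint): Travel in m of the spring ejector, a brass pin in the middle of the keyway: 0 when up (its top 40 mm above the table), 0.012 with the arbor home, about 0.006 if a locked arbor is let go. It pushes up with 4 N at 0 and 10 N at 0.012 (500 N/m).
- jar: Bystander: amber glass jar with steel cap, 48 mm diameter, 55 mm tall, origin at the centre of its underside.
- offcut: Bystander: wooden offcut 70 x 50 x 30 mm, lying flat, origin at the centre of its underside.
- chisel: Bystander: carving tool 180 mm long, dark wooden handle and thin steel shank, lying on the bench.
- tin: Bystander: open dark steel tin, 70 mm rim diameter, 70 mm tall, origin at the centre of its underside.
Things that resemble listed ones, but are neither listed nor needed, are in the scene too. What is shaped like the arbor but blue or pink is not meant.

How it is judged:
On the way, in this order (a step that is already met when the one before it is completed fails the run):
1. the arbor is lifted off the rest and carried clear of it in the gripper (horizontal distance between arbor and fork above 0.05 m and contact force between arbor and fork below 0.05 N and height (world z) of arbor above 0.05 m and contact force between arbor and the fingers above 1 N), for 0.1 s.
2. the arbor is pushed into the keyway with its lug in line with the slot, pressing the ejector down (horizontal distance between arbor and stand below 0.005 m and angle between the x axis of arbor and the x axis of stand, either way round below 0.35 rad and value of joint ejector above 0.004 m), for 0.05 s.
At the end, for the whole second after the job is handed in: The arbor is upright in the keyway (axis within 5 mm, tilt under 0.1 rad), pressed home to within 2 mm (ejector down over 10 mm), its lug across the slot within 15 degrees, at rest, still gripped by the fingers (horizontal distance between arbor and stand below 0.005 m and angle between the x axis of arbor and the y axis of stand, either way round below 0.26 rad and angle between arbor's own z axis and vertical below 0.1 rad and z of arbor in the frame of stand below 0.0285 m and value of joint ejector above 0.01 m and contact force between arbor and the fingers above 1 N and linear speed of arbor below 0.02 m/s); the arm keeps its last pose, push and grip.
It fails at once if a bystander is moved more than 30 mm (distance of any of jar, offcut, chisel, tin from where it was at the start of the episode above 0.03 m).
It also fails if it takes over 48 s, if anything falls off the work surface, if the arm or the gripper's body presses on something with over 40 N, if the wrist force passes 120 N, or if a joint passes its speed limit or range.

## Working session

There is one attempt and no reset: what is moved stays moved. The work goes in short steps, Python scripts to look and compute and a tool call to move; the robot and the scene stay as the last step left them, time stands still between calls to the robot, and variables do not carry over. Pictures are saved under pics/ and viewed, at most 10 in all, crops included, and the job is handed in when it is done.

Besides the shell and the picture viewer there is one more tool, called after "Call:" as name([rows], argument=value, ...), one row to a line, values as JSON. step_arm: Moves the arm, as the interface text tells. Its arguments: {"type":"object","properties":{"steps":{"type":"array"}},"required":["steps"]}

```bash
mkdir -p pics; cat > h.py <<'E'
import numpy as np, cv2
from scipy.spatial.transform import Rotation as R
from bench import sensors, optics, bot
def grab(n):
    return optics.get_image(n)
def rot(im):
    a=np.array(im["attitude"],float)
    return R.from_quat(a).as_matrix() if a.size==4 else a.reshape(3,3)
def w(im,p): return rot(im)@np.array(p)+np.array(im["position"])
def proj(im,P):
    c=rot(im).T@(np.array(P)-np.array(im["position"]))
    return np.array([im["fx"]*c[0]/c[2]+im["cx"],im["fy"]*c[1]/c[2]+im["cy"]])
def ray(im,uv,z):
    d=rot(im)@np.array([(uv[0]-im["cx"])/im["fx"],(uv[1]-im["cy"])/im["fy"],1])
    o=np.array(im["position"]); return o+d*(z-o[2])/d[2]
def save(im,f,crop=None,s=1):
    c=im["color"][:,:,::-1]
    if crop: x0,y0,x1,y1=crop; c=c[y0:y1,x0:x1]
    cv2.imwrite("pics/"+f,cv2.resize(c,None,fx=s,fy=s,interpolation=cv2.INTER_CUBIC))
E
python3 - <<'E'
from h import *
np.set_printoptions(precision=4,suppress=True)
s=sensors.read_state(); print(s)
for n in("scene","top"):
    im=grab(n); save(im,n+"0.png",s=1.5); print(n,im["position"],im["attitude"],im["fx"])
    for l in("arbor","fork_seat","fork","keyway","stand","jar","offcut","chisel","tin"):
        for d in optics.mark_of(n,l): 
            p=w(im,d["location"]); print(l,round(d["p"],2),p,proj(im,p).round())
E
```

```text
{'t': 0.0, 'joints': array([ 1.1652,  0.6293,  0.0384,  1.5184, -0.027 ,  0.9963, -0.02  ]), 'joint_vel': array([-0.0007,  0.0005,  0.0003, -0.0024,  0.0004,  0.0007,  0.0002]), 'tau': array([ -0.0007, -54.9733,   1.1434, -18.6639,  -0.0522,   0.0234,
         0.0002]), 'eef_pos': array([ 0.2164, -0.6122,  0.2046]), 'tcp_rot': array([ 0.9856,  0.1691, -0.0002, -0.0009]), 'force': array([-0.5108, -0.3845, -0.1723]), 'wrist_torque': array([ 0.0529, -0.009 ,  0.0047]), 'grip_force': 0.0, 'gripper_width': 0.09392262113225762}
scene [ 0.8711 -0.2203  0.7524] [ 0.8816  0.3855 -0.1141 -0.2473] 366.7014369541239
arbor 0.78 [0.5317 0.3453 0.004 ] [328. 141.]
arbor 0.73 [0.5459 0.2257 0.0706] [303. 153.]
arbor 0.73 [0.6071 0.1212 0.0034] [288. 210.]
arbor 0.63 [0.5208 0.1239 0.0002] [264. 187.]
arbor 0.54 [0.4314 0.1449 0.0044] [246. 160.]
fork_seat 0.73 [0.5421 0.2313 0.0986] [305. 143.]
fork 0.56 [0.5404 0.2236 0.0016] [298. 169.]
fork 0.17 [0.7314 0.05   0.0041] [307. 266.]
keyway 0.62 [ 0.4634 -0.1971  0.061 ] [132. 243.]
stand 0.73 [ 0.464  -0.2031  0.0016] [138. 256.]
jar 0.57 [0.4549 0.
[... 314 characters left out ...]
 0.1209 -0.0022] [225. 175.]
arbor 0.63 [0.4327 0.151  0.0003] [214. 240.]
arbor 0.53 [0.5411 0.2313 0.0694] [180. 197.]
arbor 0.47 [0.5378 0.3423 0.0031] [142. 202.]
fork_seat 0.82 [0.5474 0.2276 0.1002] [180. 192.]
fork_seat 0.29 [ 0.5441  0.2303 -0.0017] [184. 199.]
fork 0.64 [ 0.5452  0.2294 -0.0035] [185. 199.]
stand 0.69 [ 0.4663 -0.2025 -0.0021] [345. 225.]
jar 0.61 [ 0.4545  0.004  -0.0023] [269. 231.]
offcut 0.61 [ 0.7367  0.0565 -0.0004] [248. 130.]
chisel 0.7 [ 0.7266 -0.2371 -0.0002] [352. 132.]
chisel 0.65 [ 0.4683 -0.1994 -0.0001] [344. 224.]
tin 0.65 [ 0.5464  0.2329 -0.0036] [184. 198.]
tin 0.63 [0.6972 0.2367 0.0033] [182. 144.]
tin 0.32 [ 0.7361  0.0562 -0.0015] [248. 130.]
```

View pics/scene0.png

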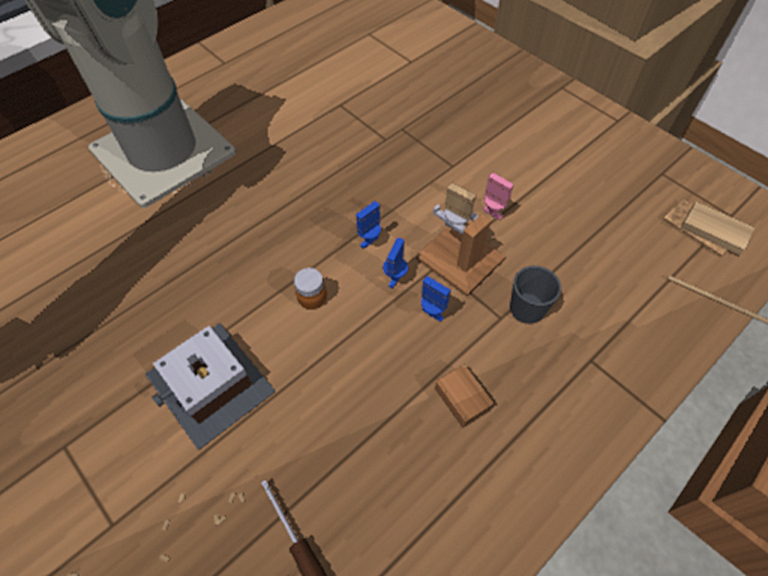

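View pics/top0.png

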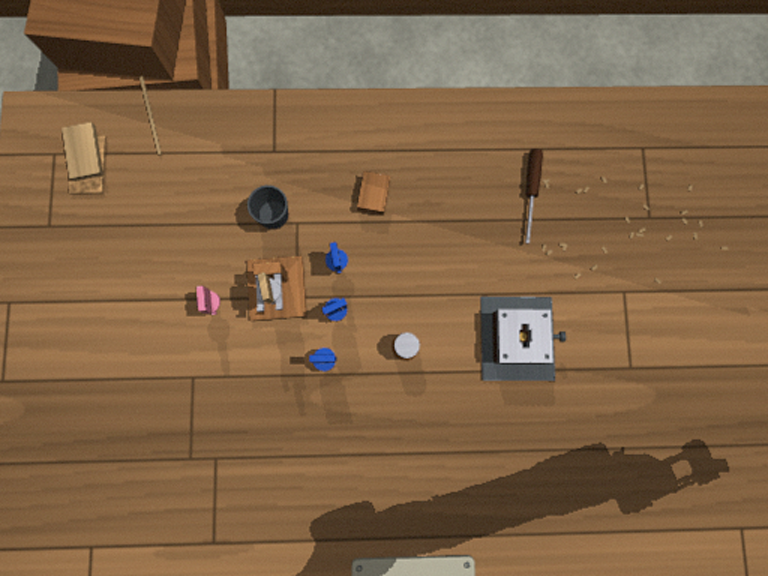

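Arbor-shaped things (enlarged px): pale wood on the prongs at scene (460,200) / top (266,288); three blue ones at scene (369,223), (396,262) and (435,297); pink at scene (498,192). The pale one hanging on the rest fits the description, since blue and pink are excluded. I'll confirm it in one enlarged crop.

```bash
python3 - <<'E'
from h import *
a=grab("scene"); b=grab("top")
f=lambda im,c,s: cv2.resize(im["color"][c[1]:c[3],c[0]:c[2],::-1],None,fx=s,fy=s,interpolation=cv2.INTER_CUBIC)
A=f(a,(270,105,350,205),5); B=f(b,(150,160,214,224),6.25); C=f(b,(310,185,390,265),5)
cv2.imwrite("pics/c1.png",np.hstack([A[:400],B[:400]]))
cv2.imwrite("pics/c2.png",np.hstack([C,f(a,(95,205,175,285),5)]))
E
```

```text
(no output)
```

View pics/c1.png

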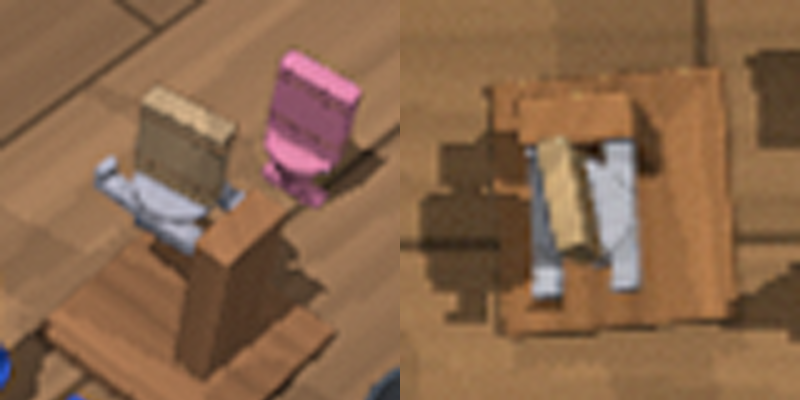

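View pics/c2.png

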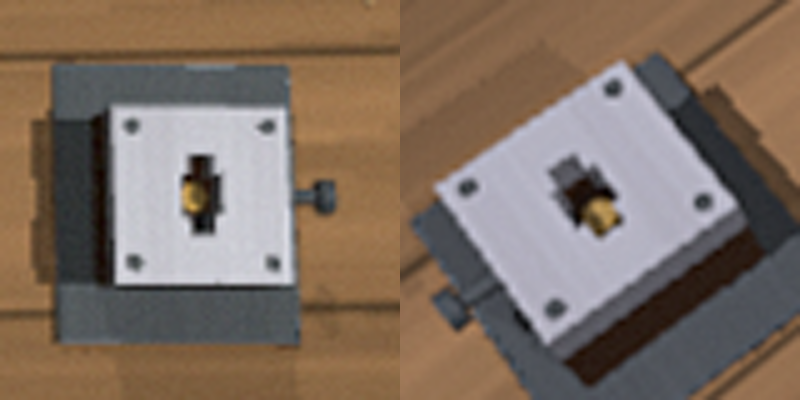

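```bash
cat >> h.py <<'E'
from scipy.optimize import minimize
def render(im,parts,S=4):
    m=np.zeros((384*S,512*S),np.uint8)
    for P in parts:
        q=np.array([proj(im,p) for p in P]); q=((q+.5)*S-.5)
        cv2.fillConvexPoly(m,cv2.convexHull(np.round(q*16).astype(np.int32)),1,shift=4)
    return cv2.resize(m.astype(np.float32),(512,384),interpolation=cv2.INTER_AREA)
def box(x,y,z,yaw,lx,ly,z0,z1):
    c,s=np.cos(yaw),np.sin(yaw)
    return [(x+c*a*lx/2-s*b*ly/2,y+s*a*lx/2+c*b*ly/2,z+k) for a in(-1,1) for b in(-1,1) for k in(z0,z1)]
def cyl(x,y,z,d,z0,z1):
    return [(x+d/2*np.cos(t),y+d/2*np.sin(t),z+k) for t in np.arange(0,6.28,.3) for k in(z0,z1)]
def fit(ims,masks,model,x0,step):
    def cost(v):
        e=0
        for im,m in zip(ims,masks):
            r=render(im,model(v)); e+=1-np.minimum(r,m).sum()/np.maximum(r,m).sum()
        return e/len(ims)
    sim=np.vstack([x0]+[np.array(x0)+np.eye(len(x0))[i]*step[i] for i in range(len(x0))])
    r=minimize(cost,x0,method="Nelder-Mead",options=dict(initial_simplex=sim,xatol=1e-4,fatol=1e-5,maxiter=250))
    return r.x,r.fun
def near(im,n,l,P):
    best=None
    for d in optics.masks_of(n,l):
        ys,xs=np.nonzero(d["mask"])
        if len(xs)<10: continue
        e=np.hypot(*(np.array([xs.mean(),ys.mean()])-proj(im,P)))
        if best is None or e<best[0]: best=(e,d["mask"],d["p"])
    return best
E
python3 - <<'E'
from h import *
np.set_printoptions(precision=4,suppress=True)
T={}
for n in("top","scene"):
    im=grab(n); hsv=cv2.cvtColor(im["color"],cv2.COLOR_RGB2HSV)
    P=(.543,.229,.13); b=near(im,n,"arbor",P); k=b[1]; print(n,b[0],b[2],k.sum())
    pale=k&(hsv[...,0]<30)&(hsv[...,1]>55); print("pale",pale.sum(),np.median(hsv[k],0))
    # plate
    u,v=proj(im,(.465,-.2,.06)); reg=np.zeros((384,512),bool); reg[int(v)-40:int(v)+40,int(u)-40:int(u)+40]=1
    pl=(reg&(hsv[...,2]>140)&(hsv[...,1]<50)).astype(np.uint8)
    pl=cv2.morphologyEx(pl,cv2.MORPH_CLOSE,np.ones((3,3)))
    cs,_=cv2.findContours(pl,cv2.RETR_EXTERNAL,2); c=max(cs,key=cv2.contourArea)
    pm=np.zeros((384,512),np.uint8); cv2.fillPoly(pm,[c],1)
    T[n]=(im,k,pale,pm)
    f=lambda v:[box(v[0],v[1],0,v[2],.09,.09,.06,.06)]
    print("plate",pm.sum(),fit([im],[pm.astype(np.float32)],f,[.465,-.2,0.03],[.01,.01,.1]))
    g=lambda v:[box(v[0],v[1],.066,v[2],.042,.012,.039,.087)]
    for y0 in(0,.3,-.3): print("blank",fit([im],[pale.astype(np.float32)],g,[.543,.229,y0],[.008,.008,.15]))
ims=[T[n][0] for n in T]
print("both plate",fit(ims,[T[n][3].astype(np.float32) for n in T],f,[.465,-.2,0.03],[.01,.01,.1]))
for y0 in(0,.3,-.3): print("both blank",fit(ims,[T[n][2].astype(np.float32) for n in T],g,[.543,.229,y0],[.008,.008,.15]))
h=lambda v:[box(v[0],v[1],.066,v[2],.042,.012,.039,.087),cyl(v[0],v[1],.066,.04,.034,.039)]
for y0 in(0,.3,-.3): print("both whole",fit(ims,[T[n][1].astype(np.float32) for n in T],h,[.543,.229,y0],[.008,.008,.15]))
E
```

```text
top 1.3639676329130075 0.52 236
pale 133 [ 18.   99.5 172. ]
plate 1281 (array([ 0.4659, -0.1998, -0.0207]), np.float64(0.02139139175415039))
blank (array([0.5437, 0.2295, 0.2491]), np.float64(0.1763542890548706))
blank (array([0.5442, 0.2297, 0.2373]), np.float64(0.17744481563568115))
blank (array([0.5438, 0.2293, 0.2322]), np.float64(0.17751479148864746))
scene 2.0383386569092297 0.58 395
pale 306 [ 16.  90. 118.]
plate 1785 (array([ 0.4629, -0.1988, -0.0247]), np.float64(0.025657057762145996))
blank (array([ 0.5421,  0.2305, -0.0024]), np.float64(0.15239757299423218))
blank (array([0.5431, 0.2299, 0.013 ]), np.float64(0.15221178531646729))
blank (array([ 0.5422,  0.2301, -0.0008]), np.float64(0.15344464778900146))
both plate (array([ 0.4645, -0.1991, -0.0284]), np.float64(0.04516178369522095))
both blank (array([0.5438, 0.2297, 0.209 ]), np.float64(0.17975318431854248))
both blank (array([0.5435, 0.2295, 0.2061]), np.float64(0.17900195717811584))
both blank (array([0.5432, 0.2293, 0.2237]), np.float64(0.18022838234901428))
both whole (array([0.5432, 0.2294, 0.0286]), np.float64(0.10888051986694336))
both whole (array([0.5432, 0.2293, 0.0257]), np.float64(0.10966083407402039))
both whole (array([0.5432, 0.2294, 0.0294]), np.float64(0.10911443829536438))
```

```bash
python3 - <<'E'
from h import *
rows=[]
for n in("top","scene"):
    im=grab(n); u,v=proj(im,(.543,.229,.13)); x0,y0=int(u)-14,int(v)-16; S=8; r=[]
    for yaw in(0,.12,.24):
        c=cv2.resize(im["color"][y0:y0+34,x0:x0+32,::-1],None,fx=S,fy=S,interpolation=cv2.INTER_CUBIC)
        P=box(.5434,.2294,.066,yaw,.042,.012,.039,.087)
        q=[((np.array(proj(im,p))-(x0,y0)+.5)*S-.5).astype(int) for p in P]
        for i,j in((0,4),(0,2),(2,6),(4,6),(1,5),(1,3),(3,7),(5,7),(0,1),(2,3),(4,5),(6,7)): cv2.line(c,tuple(map(int,q[i])),tuple(map(int,q[j])),(0,255,0) if i%2 and j%2 else (255,0,255),1)
        r.append(c)
    rows.append(np.hstack(r))
cv2.imwrite("pics/ov.png",np.vstack(rows)); print(np.vstack(rows).shape)
E
```

```text
(544, 768, 3)
```

View pics/ov.png

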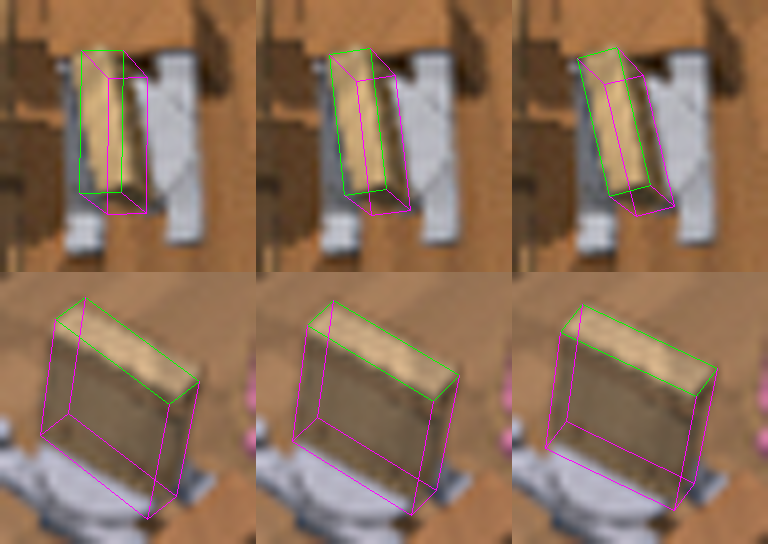

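Pale wood on the rest confirmed: the blank is at top (178,192) and scene (307,133), with its wide side about 0.16 rad from world x. The fork's prongs point along world -x, and the keyway is at (0.4645,-0.199) with the slot yawed -0.025 rad. I'll grip with the half-turned wrist, which keeps joint 7 far from its limit.

```bash
cat > go.py <<'E'
import sys
from h import *
np.set_printoptions(precision=4,suppress=True)
def go(x,y,z,yaw,s=None):
    s=s or sensors.read_state(); A=R.from_quat(s["tcp_rot"])
    B=R.from_quat([np.cos(yaw/2),np.sin(yaw/2),0,0])
    tx=A.as_matrix()[:,0]
    print("t",round(s["t"],2),"pos",s["eef_pos"],"yaw",round(np.arctan2(tx[1],tx[0]),4),"F",s["force"],"w",round(s["gripper_width"],4),"g",s["grip_force"],"J7",s["joints"][6])
    print("shift",A.inv().apply(np.array([x,y,z])-s["eef_pos"]),"turn",(A.inv()*B).as_rotvec())
if __name__=="__main__": go(*map(float,sys.argv[1:5]))
E
python3 go.py .45 -.2 .22 1.82
```

```text
t 1.4 pos [ 0.2166 -0.6129  0.2055] yaw 0.3397 F [-0.1082 -0.8816  0.589 ] w 0.094 g 0.0 J7 -0.019993127044480755
shift [ 0.3576 -0.3115 -0.0145] turn [ 0.0001  0.0001 -1.4803]
```

Call:
step_arm([
  [0, [0.358, -0.311, -0.015], [0, 0, -1.48]],
  [0, [0.358, -0.311, -0.015], [0, 0, -1.48]],
  [0, [0.358, -0.311, -0.015], [0, 0, -1.48]],
  [0, [0.358, -0.311, -0.015], [0, 0, -1.48]],
  [0, [0.358, -0.311, -0.015], [0, 0, -1.48]],
  [0, [0.358, -0.311, -0.015], [0, 0, -1.48]],
  [0, [0.358, -0.311, -0.015], [0, 0, -1.48]],
  [0, [0.358, -0.311, -0.015], [0, 0, -1.48]],
  [0, [0.358, -0.311, -0.015], [0, 0, -1.48]],
])

```text
t: 2.52
eef_pos: [0.4523, -0.1973, 0.2209]
tcp_rot: [0.611, 0.791, 0.001, 0.0]
force: [-0.5, 0.5, 0.2]
gripper_width: 0.094
grip_force: 0.0
```

```bash
python3 go.py .5434 .2294 .22 3.30
```

```text
t 2.52 pos [ 0.4523 -0.1973  0.2209] yaw 1.8259 F [-0.516   0.4529  0.2092] w 0.094 g 0.0 J7 0.38570170987782626
shift [0.3899 0.1958 0.0015] turn [ 0.002   0.001  -1.4741]
```

Call:
step_arm([
  [0, [0.39, 0.196, 0.0], [0, 0, -1.475]],
  [0, [0.39, 0.196, 0.0], [0, 0, -1.475]],
  [0, [0.39, 0.196, 0.0], [0, 0, -1.475]],
  [0, [0.39, 0.196, 0.0], [0, 0, -1.475]],
  [0, [0.39, 0.196, 0.0], [0, 0, -1.475]],
  [0, [0.39, 0.196, 0.0], [0, 0, -1.475]],
  [0, [0.39, 0.196, 0.0], [0, 0, -1.475]],
  [0, [0.39, 0.196, 0.0], [0, 0, -1.475]],
  [0, [0.39, 0.196, 0.0], [0, 0, -1.475]],
  [0, [0.39, 0.196, 0.0], [0, 0, -1.475]],
])

```text
t: 3.78
eef_pos: [0.5449, 0.2237, 0.2202]
tcp_rot: [-0.073, 0.997, -0.001, -0.0]
force: [1.7, -0.4, -0.7]
gripper_width: 0.0937
grip_force: 0.0
```

```bash
python3 go.py .5434 .2294 .117 3.30
```

```text
t 3.77 pos [0.5449 0.2237 0.2202] yaw -2.9945 F [ 1.6696 -0.3892 -0.6898] w 0.0937 g 0.0 J7 0.8118792904623974
shift [0.0006 0.006  0.1031] turn [-0.0016 -0.0004 -0.0114]
```

Call:
step_arm([
  [0, [0, 0, 0.03], [0, 0, 0]],
  [0, [0, 0, 0.04], [0, 0, 0]],
  [0, [0, 0, 0.04], [0, 0, 0]],
])

```text
t: 4.15
eef_pos: [0.5443, 0.2249, 0.1802]
tcp_rot: [-0.076, 0.997, -0.0, -0.0]
force: [-0.1, 0.4, 0.4]
gripper_width: 0.094
grip_force: 0.0
```

```bash
python3 go.py .5434 .2294 .117 3.30
```

```text
t 4.15 pos [0.5443 0.2249 0.1802] yaw -2.9904 F [-0.1291  0.439   0.3611] w 0.094 g 0.0 J7 0.7771679516219359
shift [0.0002 0.0046 0.0632] turn [-0.0008 -0.001  -0.0072]
```

Call:
step_arm([
  [0, [0, 0.0045, 0.02], [0, 0, -0.007]],
  [0, [0, 0.0045, 0.045], [0, 0, -0.007]],
  [0, [0, 0.0045, 0.063], [0, 0, -0.007]],
  [0, [0, 0.0045, 0.063], [0, 0, -0.007]],
  [0, [0, 0.0045, 0.063], [0, 0, -0.007]],
])

```text
t: 4.78
eef_pos: [0.5441, 0.2309, 0.118]
tcp_rot: [-0.08, 0.997, 0.0, 0.0]
force: [-0.2, -0.1, -0.1]
gripper_width: 0.0938
grip_force: 0.0
```

```bash
python3 go.py .5434 .2294 .117 3.30; python3 - <<'E'
from h import *
o=[]
for n,s in(("top",3),("scene",3)):
    im=grab(n); u,v=proj(im,(.543,.229,.12)); x0,y0=int(u)-60,int(v)-60
    o.append(cv2.resize(im["color"][y0:y0+120,x0:x0+120,::-1],None,fx=3.3,fy=3.3,interpolation=cv2.INTER_CUBIC))
cv2.imwrite("pics/pre.png",np.hstack(o))
E
```

```text
t 4.78 pos [0.5441 0.2309 0.118 ] yaw -2.9813 F [-0.1967 -0.1405 -0.0846] w 0.0938 g 0.0 J7 0.715034463222067
shift [ 0.0009 -0.0014  0.001 ] turn [0.0006 0.0009 0.0018]
```

View pics/pre.png

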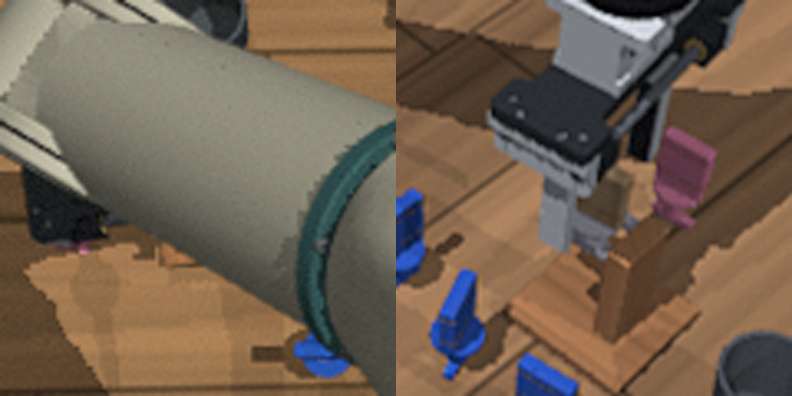

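The fingers straddle the pale blank (scene crop (605,200)), with the pink look-alike behind and untouched. Closing now.

Call:
step_arm([
  [1, [0.001, -0.0015, 0.001], [0, 0, 0]],
  [1, [0.001, -0.0015, 0.001], [0, 0, 0]],
  [1, [0.001, -0.0015, 0.001], [0, 0, 0]],
  [1, [0.001, -0.0015, 0.001], [0, 0, 0]],
  [1, [0.001, -0.0015, 0.001], [0, 0, 0]],
  [1, [0.001, -0.0015, 0.001], [0, 0, 0]],
  [1, [0.001, -0.0015, 0.001], [0, 0, 0]],
  [1, [0.001, -0.0015, 0.001], [0, 0, 0]],
])

```text
t: 5.88
eef_pos: [0.543, 0.2288, 0.1165]
tcp_rot: [-0.08, 0.997, 0.0, 0.0]
force: [-0.0, 0.3, 1.6]
gripper_width: 0.0174
grip_force: 0.0
```

```bash
python3 go.py .475 .2294 .129 3.30
```

```text
t 5.88 pos [0.543  0.2288 0.1165] yaw -2.9814 F [-0.0265  0.3235  1.5781] w 0.0174 g 0.0 J7 0.7147247035565777
shift [ 0.067   0.0115 -0.0125] turn [0.     0.     0.0018]
```

Call:
step_arm([
  [1, [0, 0, 0], [0, 0, 0]],
  [1, [0, 0, 0], [0, 0, 0]],
  [1, [0, 0, 0], [0, 0, 0]],
])

```text
t: 6.25
eef_pos: [0.543, 0.229, 0.1165]
tcp_rot: [-0.08, 0.997, 0.0, 0.0]
force: [-0.2, 1.1, 0.2]
gripper_width: 0.0117
grip_force: 30.0
```

Call:
step_arm([
  [1, [0, 0, -0.006], [0, 0, 0]],
  [1, [0, 0, -0.0125], [0, 0, 0]],
  [1, [0, 0, -0.0125], [0, 0, 0]],
  [1, [0.02, 0.0035, -0.0125], [0, 0, 0]],
  [1, [0.045, 0.0075, -0.0125], [0, 0, 0]],
  [1, [0.067, 0.0115, -0.0125], [0, 0, 0]],
  [1, [0.067, 0.0115, -0.0125], [0, 0, 0]],
  [1, [0.067, 0.0115, -0.0125], [0, 0, 0]],
])

```text
t: 7.25
eef_pos: [0.4763, 0.2295, 0.1292]
tcp_rot: [-0.08, 0.997, 0.0, 0.001]
force: [0.6, -0.7, -2.2]
gripper_width: 0.0117
grip_force: 30.0
```

```bash
python3 go.py .46 .02 .22 3.117
```

```text
t 7.25 pos [0.4763 0.2295 0.1292] yaw -2.9821 F [ 0.5618 -0.7256 -2.2338] w 0.0117 g 29.97824192047119 J7 0.6283573971844256
shift [ 0.0492 -0.2042 -0.0909] turn [0.0003 0.0013 0.1841]
```

```bash
python3 go.py .4645 -.199 .19 3.117
```

```text
t 7.25 pos [0.4763 0.2295 0.1292] yaw -2.9821 F [ 0.5618 -0.7256 -2.2338] w 0.0117 g 29.97824192047119 J7 0.6283573971844256
shift [ 0.0796 -0.4212 -0.061 ] turn [0.0003 0.0013 0.1841]
```

Call:
step_arm([
  [1, [0, 0, -0.04], [0, 0, 0]],
  [1, [0, 0, -0.061], [0, 0, 0]],
  [1, [0.08, -0.421, -0.061], [0, 0, 0.18]],
  [1, [0.08, -0.421, -0.061], [0, 0, 0.18]],
  [1, [0.08, -0.421, -0.061], [0, 0, 0.18]],
  [1, [0.08, -0.421, -0.061], [0, 0, 0.18]],
  [1, [0.08, -0.421, -0.061], [0, 0, 0.18]],
  [1, [0.08, -0.421, -0.061], [0, 0, 0.18]],
  [1, [0.08, -0.421, -0.061], [0, 0, 0.18]],
  [1, [0.08, -0.421, -0.061], [0, 0, 0.18]],
])

```text
t: 8.5
eef_pos: [0.4628, -0.2053, 0.1893]
tcp_rot: [0.015, 1.0, -0.001, -0.0]
force: [-0.4, 1.0, -1.8]
gripper_width: 0.0121
grip_force: 30.0
```

Call:
step_arm([
  [1, [0, 0, 0.02], [0, 0, 0]],
  [1, [0, 0, 0.04], [0, 0, 0]],
  [1, [0, 0, 0.05], [0, 0, 0]],
  [1, [0, 0, 0.05], [0, 0, 0]],
  [1, [0, 0, 0.05], [0, 0, 0]],
])

```text
t: 9.12
eef_pos: [0.4639, -0.1988, 0.1406]
tcp_rot: [0.01, 1.0, -0.0, 0.001]
force: [0.4, 0.1, -2.3]
gripper_width: 0.0118
grip_force: 30.0
```

```bash
python3 go.py .4645 -.199 .14 3.117; python3 - <<'E'
from h import *
o=[]
for n in("top","scene"):
    im=grab(n); u,v=proj(im,(.465,-.2,.08)); x0,y0=int(u)-40,int(v)-45
    o.append(cv2.resize(im["color"][y0:y0+90,x0:x0+80,::-1],None,fx=5,fy=5,interpolation=cv2.INTER_CUBIC))
    if n=="scene":
        for l in("arbor","keyway"):
            for d in optics.mark_of(n,l): p=w(im,d["location"]); print(l,d["p"],p)
cv2.imwrite("pics/ins.png",np.hstack(o))
E
```

```text
t 9.12 pos [ 0.4639 -0.1988  0.1406] yaw 3.1221 F [ 0.4483  0.1017 -2.3415] w 0.0118 g 29.978337585926056 J7 1.3191371222675101
shift [-0.0006 -0.0002  0.0006] turn [-0.0002  0.0012  0.0051]
arbor 0.92 [0.53329232 0.34628544 0.00218702]
arbor 0.92 [0.60984955 0.12119655 0.0009691 ]
arbor 0.87 [ 0.46703644 -0.20371753  0.0917262 ]
arbor 0.86 [0.43396232 0.14416759 0.0006453 ]
arbor 0.57 [ 0.51695956  0.12314685 -0.00081311]
arbor 0.5 [ 0.72174701 -0.23433979 -0.0026531 ]
arbor 0.37 [0.69717213 0.23467851 0.00434136]
keyway 0.78 [ 0.46531105 -0.19704961  0.05767063]
```

View pics/ins.png

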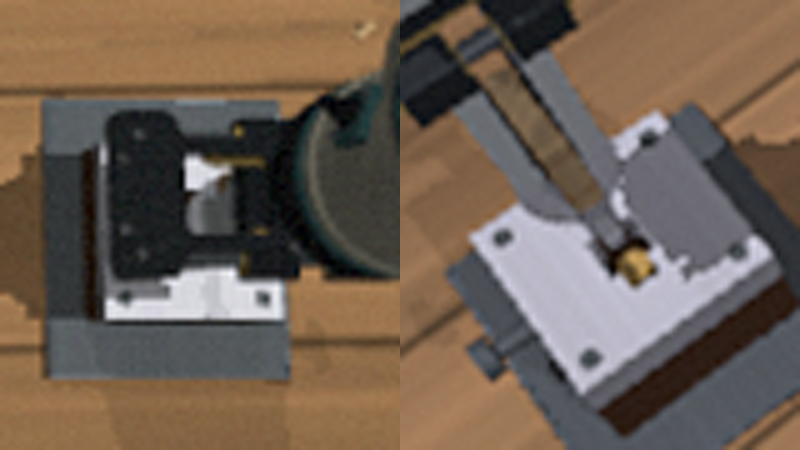

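The arbor is held above the keyway (scene crop (605,235)), with the brass pin beside it and the lug in line with the slot. Lowering the lug about 10 mm into the slot.

Call:
step_arm([
  [1, [-0.0005, 0, 0.015], [0, 0, 0.005]],
  [1, [-0.0005, 0, 0.025], [0, 0, 0.005]],
  [1, [-0.0005, 0, 0.029], [0, 0, 0.005]],
  [1, [-0.0005, 0, 0.032], [0, 0, 0.005]],
  [1, [-0.0005, 0, 0.035], [0, 0, 0.005]],
  [1, [-0.0005, 0, 0.038], [0, 0, 0.005]],
  [1, [-0.0005, 0, 0.04], [0, 0, 0.005]],
  [1, [-0.0005, 0, 0.04], [0, 0, 0.005]],
])

```text
t: 10.32
eef_pos: [0.4636, -0.199, 0.0999]
tcp_rot: [0.012, 1.0, 0.0, -0.0]
force: [-0.5, 0.2, -1.5]
gripper_width: 0.0119
grip_force: 30.0
```

```bash
python3 go.py .4645 -.199 .0765 3.117;python3 -c "
from h import *
print(sensors.read_state()['wrist_torque'])"
```

```text
t 10.32 pos [ 0.4636 -0.199   0.0999] yaw 3.1167 F [-0.5269  0.2122 -1.5072] w 0.0119 g 29.978293776512146 J7 1.2541939949903425
shift [-0.0009 -0.      0.0234] turn [ 0.     -0.0001 -0.0003]
[-0.0242151  -0.0938137  -0.00693001]
```

No contact: the lug is 10 mm into the slot. Pressing down to near home.

Call:
step_arm([
  [1, [-0.0005, 0, 0.005], [0, 0, 0]],
  [1, [-0.0005, 0, 0.009], [0, 0, 0]],
  [1, [-0.0005, 0, 0.013], [0, 0, 0]],
  [1, [-0.0005, 0, 0.017], [0, 0, 0]],
  [1, [-0.0005, 0, 0.02], [0, 0, 0]],
  [1, [-0.0005, 0, 0.0225], [0, 0, 0]],
  [1, [-0.0005, 0, 0.0225], [0, 0, 0]],
])

```text
t: 11.2
eef_pos: [0.4642, -0.199, 0.0778]
tcp_rot: [0.012, 1.0, -0.0, 0.0]
force: [-1.4, 0.4, 7.6]
gripper_width: 0.0119
grip_force: 30.0
```

```bash
python3 go.py .4645 -.199 .0765 3.117
```

```text
t 11.2 pos [ 0.4642 -0.199   0.0778] yaw 3.1168 F [-1.4354  0.4013  7.6077] w 0.0119 g 29.98031884431839 J7 1.218590264872006
shift [-0.0003  0.      0.0013] turn [-0.0006  0.0001 -0.0002]
```

Call:
step_arm([
  [1, [0, 0, 0.001], [0, 0, 0]],
  [1, [0, 0, 0.002], [0, 0, 0]],
  [1, [0, 0, 0.003], [0, 0, 0]],
  [1, [0, 0, 0.003], [0, 0, 0]],
])

```text
t: 11.7
eef_pos: [0.4648, -0.1989, 0.0766]
tcp_rot: [0.012, 1.0, -0.001, 0.001]
force: [-5.1, 0.9, 23.4]
gripper_width: 0.0119
grip_force: 30.0
```

Flange seated with 23 N. Turning clockwise seen from above (+ about tool z).

Call:
step_arm([
  [1, [0, 0, -0.001], [0, 0, 0.15]],
  [1, [0, 0, -0.001], [0, 0, 0.31]],
  [1, [0, 0, -0.001], [0, 0, 0.47]],
  [1, [0, 0, -0.001], [0, 0, 0.63]],
  [1, [0, 0, -0.001], [0, 0, 0.79]],
  [1, [0, 0, -0.001], [0, 0, 0.95]],
  [1, [0, 0, -0.001], [0, 0, 1.11]],
  [1, [0, 0, -0.001], [0, 0, 1.27]],
  [1, [0, 0, -0.001], [0, 0, 1.43]],
  [1, [0, 0, -0.001], [0, 0, 1.57]],
])

```text
t: 12.95
eef_pos: [0.4661, -0.1995, 0.0768]
tcp_rot: [0.717, 0.697, 0.001, 0.002]
force: [-1.5, 0.0, 9.1]
gripper_width: 0.012
grip_force: 30.0
```

Call:
step_arm([
  [1, [0, 0, 0], [0, 0, 0]],
  [1, [0, 0, 0], [0, 0, 0]],
  [1, [0, 0, 0], [0, 0, 0]],
])

```text
t: 13.32
eef_pos: [0.4661, -0.1995, 0.0767]
tcp_rot: [0.715, 0.699, 0.001, 0.002]
force: [-0.6, 0.3, 11.2]
gripper_width: 0.0117
grip_force: 30.0
```

```bash
python3 go.py .4645 -.199 .0765 1.546; python3 - <<'E'
from h import *
print(sensors.read_state()['wrist_torque'])
o=[]
for n in("top","scene"):
    im=grab(n); u,v=proj(im,(.465,-.2,.08)); x0,y0=int(u)-40,int(v)-45
    o.append(cv2.resize(im["color"][y0:y0+90,x0:x0+80,::-1],None,fx=5,fy=5,interpolation=cv2.INTER_CUBIC))
cv2.imwrite("pics/end.png",np.hstack(o))
E
```

```text
t 13.32 pos [ 0.4661 -0.1995  0.0767] yaw 1.5471 F [-0.5841  0.3141 11.2397] w 0.0117 g 30.002142190933228 J7 0.07786014759184381
shift [ 0.0005 -0.0016  0.0002] turn [0.004  0.0015 0.0011]
[-0.01327266  0.00762338 -0.01396839]
```

View pics/end.png

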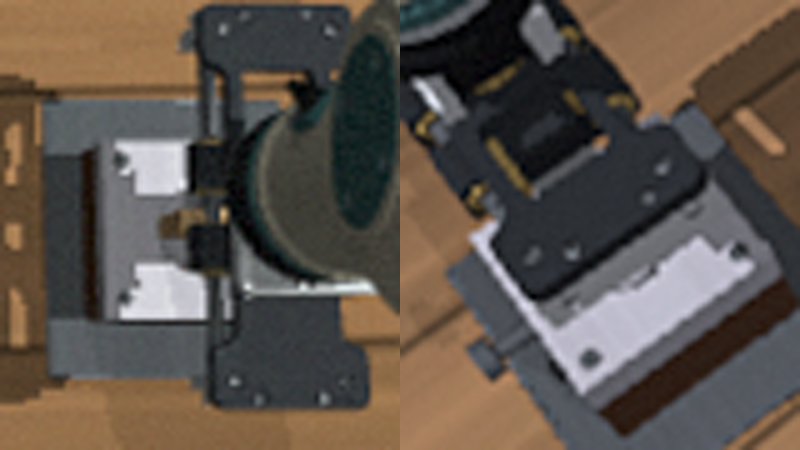

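Turned: the blank's wide side (top crop (180,222)) now lies along y, and the yaw is 1.547 against a target of 1.546. Adding a little more press, then handing in.

Call:
step_arm([
  [1, [0, 0, 0.0005], [0, 0, 0]],
  [1, [0, 0, 0.0015], [0, 0, 0]],
  [1, [0, 0, 0.0015], [0, 0, 0]],
  [1, [0, 0, 0.0015], [0, 0, 0]],
  [1, [0, 0, 0.0015], [0, 0, 0]],
])

```text
t: 14.05
eef_pos: [0.4662, -0.1996, 0.0766]
tcp_rot: [0.715, 0.699, 0.001, 0.002]
force: [-2.6, 1.5, 23.7]
gripper_width: 0.0114
grip_force: 30.0
```

```bash
python3 go.py .4645 -.199 .0765 1.546; python3 -c "
from h import *
s=sensors.read_state()
if 12<s['force'][2]<38 and s['grip_force']>10 and s['eef_pos'][2]<.0775: print(bot.finish_job())
else: print('hold')"
```

```text
t 14.05 pos [ 0.4662 -0.1996  0.0766] yaw 1.547 F [-2.5875  1.5031 23.7455] w 0.0114 g 30.00828981399536 J7 0.07695795299789046
shift [ 0.0005 -0.0017  0.0001] turn [0.0044 0.0021 0.001 ]
the job is handed in; nothing more can be done
None
```

The arbor is seated in the keyway with its flange on the plate and turned a quarter clockwise. The arm still grips it at 30 N and presses it home with about 24 N; the job was handed in at about 14 s, and no verdict came back.

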